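# Bolt the board into the preheater and set its heat dial

## Task

Get the preheater going for the next board. First push the board carriage fully home into the preheater, then slide the bolt on its cross bar all the way across into the keeper, and last turn the pointer knob on the heat controller until its pointer lines up with the upright steel rider tab on the rim of the scale. Leave carriage, bolt and knob set like that and do not disturb the things standing around.

Things in the scene. Friction and masses are not known exactly. Their poses are not given: they have to be found in the camera images.
- preheater: Fixed grey board preheater, left or right of the board vice, yaw varies. Origin: on the bench, below the middle of the carriage's cross bar when home. x: the way the carriage is pushed in; y left; z up. A flat box with a clear top, 64 mm high, lies at x 28..165, y -75..75 mm; a steel keeper, 71 mm high, at x -18..18, y -100..-70 mm: a staple, opening 16 x 16 mm, 16 mm deep along y.
- carriage (a joint): Slide of the board carriage: 0 m = fully home, grows to 0.060 out along the preheater's -x; starts 35 to 55 mm out. It carries the green board and, in front, an aluminium cross bar (x -18..18 mm when home, 120 mm wide, top at z 45 mm) with a push plate on its front. About 3 N move it; it stays where it is left.
- push_plate (a point): Middle of the front face of the carriage's push plate, which looks along the preheater's -x: a flat plate 120 mm wide, from z = 12 to 62 mm; this point is 45 mm above the bench. It moves with the carriage.
- bolt (a joint): Slide of the steel bolt in a dark slotted barrel (top z 68 mm) on the carriage's cross bar: 0 m = drawn back, 0.035 = fully across (end stop), moving along the preheater's -y. Starts at 0 to 4 mm. About 2 N move it; it stays where it is left. It meets the keeper only when the carriage is home; fully across, its tip stands 4 mm out of the keeper's far side.
- bolt_stud (a point): Point on the axis of the bolt's upright round stud, 12 mm in diameter, which is pushed sideways to move the bolt. The point is 88 mm above the bench; the stud ends at 98 mm and stands free above the barrel (68 mm). Moves with the bolt.
- bolt_tip (a point): Centre of the tip of the bolt (11 mm in diameter), 58 mm above the bench.
- keeper (a point): Centre of the far side of the keeper's opening, 58 mm above the bench; the bolt tip must pass it.
- controller: Fixed grey heat controller, a box 144 x 144 mm, 46 mm high, on top a round aluminium scale of 68 mm radius with black marks every 15 degrees; on the other side of the board vice from the preheater. Origin: on the bench below the dial's axis; x points roughly away from the robot, y left, z up.
- dial (a joint): Hinge of the black pointer knob, upright axis. 0 rad = pointer along the controller's x; grows counter-clockwise seen from above; range -2.36..2.36; starts 1.3..2.2, always counter-clockwise of the rider. Hub radius 18 to 24 mm, z 48..78 mm. Wing 12 mm wide, z 56..80 mm, to 40 mm from the axis, then a 4 mm blade to 50 mm; push its side at 24..40 mm. 0.1 N m turn it; it stays where left.
- pointer (a point): Tip of the knob's pointer, 50 mm from the dial's axis, 66 mm above the bench.
- rider: Fixed dark steel rider tab on the rim of the scale, marking the angle wanted. Origin on the bench surface below the dial's axis; its x axis points from the axis towards the tab. The tab is an upright fin on an 18 mm wide foot, 7 mm thick, 56 to 67 mm from the axis, up to 72 mm above the bench; it cannot be moved.
- rider_mark (a point): The point where the pointer tip has to be: in line with the rider tab, 50 mm from the dial's axis, 66 mm above the bench.
- flux_bottle: Loose bystander: amber flux bottle standing up, 35 mm in diameter, 102 mm high. Origin at the centre of its underside.
- test_fixture: Loose bystander: brown block with pins, 90 x 60 x 34 mm. Origin at the centre of its underside.
- heat_tape: Loose bystander: roll of amber tape, 58 mm in diameter, 16 mm high. Origin at the centre of its underside.

How it is judged:
On the way, in this order (a step that is already met when the one before it is completed fails the run):
1. the carriage is fully home (within 4 mm) with the bolt still back (value of joint carriage below 0.004 m and value of joint bolt below 0.01 m), for 0.2 s.
2. the bolt is fully across into the keeper (within 4 mm of its stop), the carriage home (value of joint carriage below 0.004 m and value of joint bolt above 0.031 m), for 0.2 s.
3. the pointer stands at the rider (tip within 5 mm of the mark) (all of step 2 and horizontal distance between pointer and rider_mark below 0.005 m), for 0.2 s.
At the end, for the whole second after the job is handed in: The carriage is within 4 mm of fully home, the bolt is within 4 mm of its end stop in the keeper, and the pointer's tip is within 5 mm of the rider mark, with the knob at rest (all of step 3 and velocity of joint dial between -0.05 and 0.05 rad/s); the robot touches nothing.
It fails at once if a bystander (flux bottle, test fixture or tape roll) is moved by more than 30 mm (distance of any of flux_bottle, test_fixture, heat_tape from where it was at the start of the episode above 0.03 m).
It fails at once if the flux bottle is tipped over (angle between flux_bottle's own z axis and vertical above 0.5 rad).
It also fails if it takes over 61 s, if anything falls off the work surface, if the arm or the gripper's body presses on something with over 40 N, if the wrist force passes 120 N, or if a joint passes its speed limit or range.

## Robot

A 7-joint arm with a two-finger parallel gripper is mounted at the origin on a cart in front of the work surface, level with it; the furniture and walls round the work are solid. World frame = base frame: x ahead of the robot, y to its left, z up, the work surface at z = 0. Lengths are in m, angles in rad, forces in N, time in s.
With the tool pointing down it reaches from about 0.35 to 0.9 m from the base axis. Payload 7.2 kg.
Tool frame: the origin (TCP) lies midway between the tips of the shut fingers; the grasp point (between the pads) lies 19 mm behind it; z points along the fingers, y is the direction in which the jaws open and shut (so a half turn about z gives the same grasp; the last joint's range is limited). The gripper opens to 85 mm and grips with 20 to 120 N. Pads are 22 mm wide; open, the fingers measure 114 mm over their backs; the gripper's body (76 mm by 85 mm) begins 54 mm behind the grasp point. The pads swing forward as they close: fully open they stand 13 mm farther back than shut.
Start: joints at [-1.202, 0.411, -0.013, 1.596, 0.006, 1.134, -0.082], TCP at [0.264, 0.566, 0.231] pointing down, gripper open.
Joint ranges: [-2.95, 2.95], [-0.29, 1.99], [-1.47, 1.44], [0.14, 2.54], [-1.03, 4.17], [0.13, 1.85], [-2.86, 2.86]. Speed limits (rad/s): [2.39, 2.39, 3.01, 3.01, 3.14, 3.14, 3.14].

## Interface

Orientations are given as a unit quaternion [x, y, z, w].
In Python, from cell import get_obs, capture, camera_params, hand_in gives the robot as it stands. The module is installed in compiled form; this text tells all that it offers.
- The arm moves only by the tool move_arm, never from a script. Its argument "plan" is one flat list of numbers, 7 for each row, row after row: the turn, a rotation vector about the tool's x, y, z in degrees, then the shift along the tool's x, y, z in cm, then the closure, from 0 (fully open) to 1 (shut). A call has exactly 10 rows; each row shifts and turns the commanded pose from where the row before left it, along the tool's axes as they then stand; what a row does not reach is not made up. A row lasts 1/8 s, in which the tool goes at most 62.5 mm and 10.7 degrees, less where a joint would pass 70% of its speed; a pose out of reach is approached as far as the arm can. A call is refused whole if a number of a shift passes 6.25 or a number of a turn 10.7, either way. A call with a gripper value outside its range is refused whole. The fingers move at their own pace and stop on an object; "grip_force" is the grip in N (left out, the last holds). Time passes only in rows, so rows that do not move let the fingers close, or fill a call up. It gives the time, the measured TCP pose, the force and the opening at its end, in the units of the state.
- get_obs(): the state, without advancing time (a new reading comes with each control period).
- capture(name): name is "scene" or "top" or "wrist"; returns (picture, depth): 400x640x3 uint8, blue, green, red; 400x640 float32, m along the optical axis (not along the pixel's ray), 0 where there is no reading.
- camera_params(name): a dict with "K" (3x3 intrinsics, pixels), "world_to_cam" (4x4, takes a point from world to camera coordinates). Camera axes: x right, y up, looking along -z (the intrinsics and any distortion apply to the point x, -y, -z); pixel columns grow to the right and rows downward; lengths in m; the calibration is good to about 2 mm. A picture is of the moment at which its call begins: read the wrist's pose just before it. camera_params takes no time and is no camera call; for the wrist camera it gives the pose at the moment of the call.
- hand_in(): hands the job in, once; it reports no verdict.
The state is a dict: "clock": time; "q": joint angles; "qvel": joint speeds; "effort": joint torques, N m; "tool_pos": TCP position; "orientation": TCP orientation; "wrist_force": force on the tool from outside, world axes, zero at the start; "ft_torque": the same for the moment, N m; "finger_gap": finger opening in m.
Only numpy, scipy, OpenCV 4.12 (cv2) and the standard library are available. Lean on these libraries where they do the work, as an engineer would, in place of code of your own. Each camera call takes 0.05 s, during which the arm holds its last target.

## Working session

There is one attempt and no reset: what is moved stays moved. The work goes in short steps, Python scripts to look and compute and a tool call to move; the robot and the scene stay as the last step left them, time stands still between calls to the robot, and variables do not carry over. Pictures are saved under pics/ and viewed, and the job is handed in when it is done.

Besides the shell and the picture viewer there is one more tool, called after "Emit:" as name(argument=value, ...), one argument or row to a line, values as JSON. move_arm: Moves the arm, as the interface text tells. Its arguments: {"type":"object","properties":{"plan":{"type":"array"},"grip_force":{"type":"number"}},"required":["plan"]}

```bash
mkdir -p pics; ls; python3 - <<'E'
from cell import *
import cv2,numpy as np
o=get_obs(); print({k:np.round(v,3).tolist() for k,v in o.items()})
for n in ["scene","top"]:
    p=camera_params(n); print(n,np.round(p["K"],1).tolist(),np.round(p["world_to_cam"],4).tolist(),[k for k in p])
    im,d=capture(n); cv2.imwrite(f"pics/{n}0.png",im); np.save(f"{n}0.npy",d); 
E
```

```text
pics
{'clock': 0.0, 'q': [-1.202, 0.412, -0.013, 1.597, 0.006, 1.134, -0.082], 'qvel': [0.0, -0.001, -0.0, -0.0, -0.0, -0.0, 0.0], 'effort': [0.0, -60.062, 0.682, -29.941, 0.014, 0.011, 0.0], 'tool_pos': [0.264, 0.566, 0.23], 'orientation': [0.217, 0.976, -0.001, -0.0], 'wrist_force': [-0.083, 0.196, -0.785], 'ft_torque': [0.012, -0.014, -0.013], 'finger_gap': 0.086}
scene [[397.4, 0.0, 321.7], [0.0, 397.4, 199.6], [0.0, 0.0, 1.0]] [[0.8422, -0.5391, 0.0071, -0.4498], [0.4128, 0.6532, 0.6348, -0.2164], [-0.3468, -0.5317, 0.7727, -1.0503], [0.0, 0.0, 0.0, 1.0]] ['K', 'world_to_cam']
top [[389.8, 0.0, 325.1], [0.0, 389.8, 197.6], [0.0, 0.0, 1.0]] [[-0.0129, -0.9995, -0.0289, -0.0471], [0.9905, -0.0167, 0.1364, -0.4994], [-0.1368, -0.0268, 0.9902, -0.9427], [0.0, 0.0, 0.0, 1.0]] ['K', 'world_to_cam']
```

View pics/scene0.png

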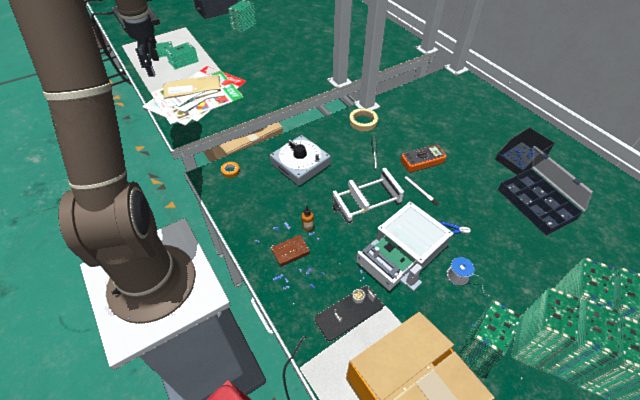

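View pics/top0.png

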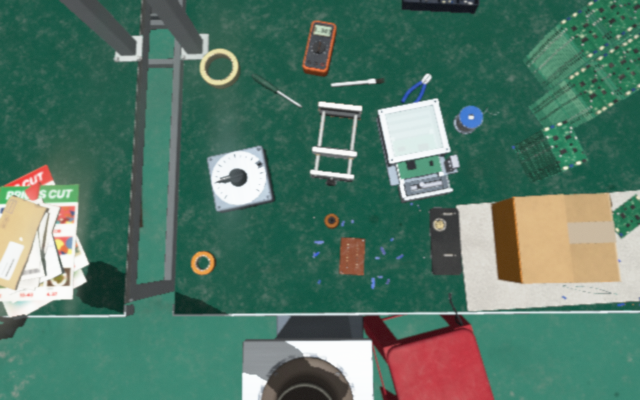

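The scene shows the controller on the left (top ≈ 240,178) and the preheater on the right (≈ 415,140). The flux bottle (331,220), test fixture (352,257) and tape roll (203,263) are in front. I'll zoom in on the details.

```bash
python3 - <<'E'
import cv2
a=cv2.imread("pics/top0.png");s=cv2.imread("pics/scene0.png")
cv2.imwrite("pics/z1.png",cv2.resize(a[90:210,365:475],None,fx=5,fy=5,interpolation=cv2.INTER_CUBIC))
cv2.imwrite("pics/z2.png",cv2.resize(a[140:215,200:280],None,fx=7,fy=7,interpolation=cv2.INTER_CUBIC))
cv2.imwrite("pics/z3.png",cv2.resize(s[195:295,350:460],None,fx=5,fy=5,interpolation=cv2.INTER_CUBIC))
cv2.imwrite("pics/z4.png",cv2.resize(s[130:190,260:340],None,fx=7,fy=7,interpolation=cv2.INTER_CUBIC))
E
```

```text
(no output)
```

View pics/z1.png

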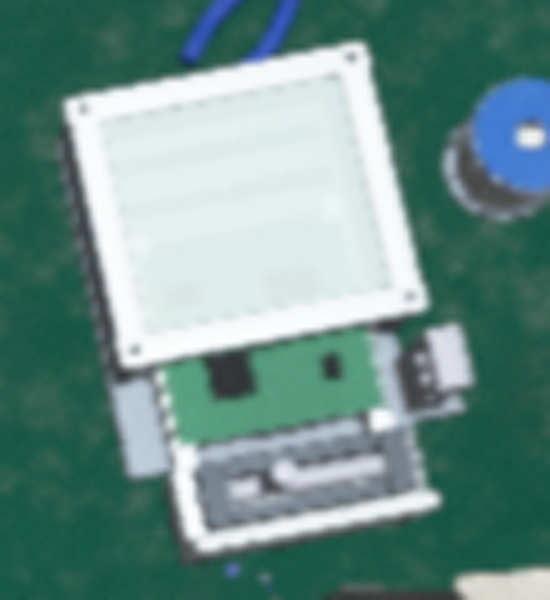

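View pics/z2.png

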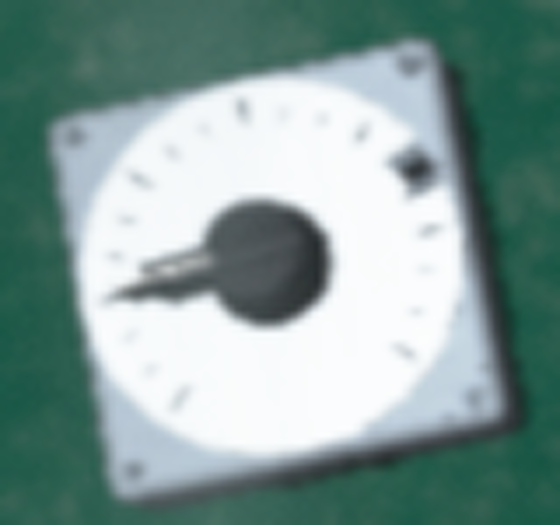

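View pics/z3.png

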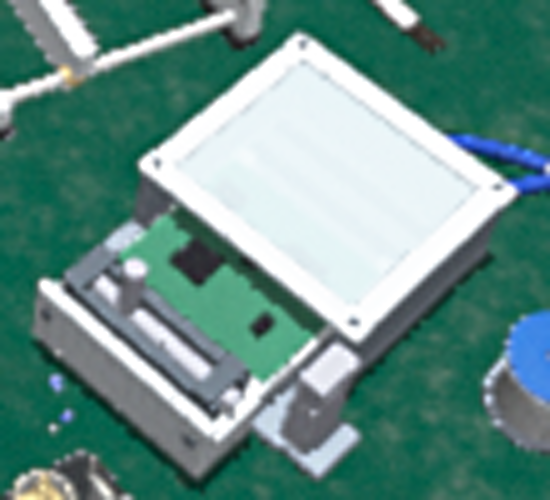

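View pics/z4.png

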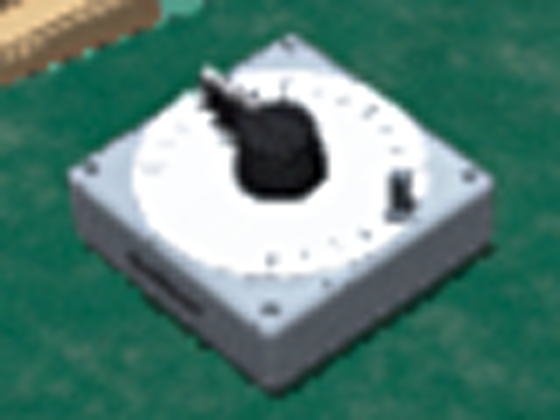

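z1 shows the lid corners, the stud near (285,468) and the keeper at (435,360). z2 shows the pointer tip at (108,297), the hub at (267,262) and the rider at (415,170). z3 and z4 agree. Now I'll measure.

```bash
cat > h.py <<'E'
import numpy as np,cv2
from cell import *
def ray(n,u,v,P=None):
    P=P or camera_params(n);K=P["K"];W=np.array(P["world_to_cam"])
    d=np.array([(u-K[0][2])/K[0][0],-(v-K[1][2])/K[1][1],-1.]);R=W[:3,:3]
    return -R.T@W[:3,3],R.T@d
def onz(n,u,v,z,P=None):
    o,d=ray(n,u,v,P);return o+d*(z-o[2])/d[2]
def tri(a,b):
    A=[];B=[]
    for o,d in (ray(*a),ray(*b)):
        d=d/np.linalg.norm(d);M=np.eye(3)-np.outer(d,d);A.append(M);B.append(M@o)
    return np.linalg.solve(sum(A),sum(B))
E
python3 - <<'E'
from h import *
for n,roi in (("top",(90,165,365,455)),("scene",(195,270,370,460))):
    im=cv2.imread(f"pics/{n}0.png");m=np.zeros(im.shape[:2],np.uint8)
    r0,r1,c0,c1=roi
    m[r0:r1,c0:c1]=(im[r0:r1,c0:c1].min(2)>205)*255
    m=cv2.morphologyEx(m,cv2.MORPH_CLOSE,np.ones((3,3)))
    cs,_=cv2.findContours(m,cv2.RETR_EXTERNAL,cv2.CHAIN_APPROX_NONE)
    c=max(cs,key=cv2.contourArea);h=cv2.convexHull(c)
    q=cv2.approxPolyDP(h,8,True)[:,0].astype(float);print(n,cv2.contourArea(c),q.tolist())
    for p in q: print(np.round(onz(n,p[0],p[1],.064),4))
    # dial disc
b=lambda z,u,v:{'1':(365+u/5-.4,90+v/5-.4),'2':(200+u/7-.43,140+v/7-.43),'3':(350+u/5-.4,195+v/5-.4),'4':(260+u/7-.43,130+v/7-.43)}[z]
im=cv2.imread("pics/top0.png")
g=np.zeros(im.shape[:2],np.uint8);g[140:215,200:280]=(im[140:215,200:280].min(2)>225)*255
cs,_=cv2.findContours(g,cv2.RETR_EXTERNAL,cv2.CHAIN_APPROX_NONE);c=max(cs,key=cv2.contourArea);e=cv2.fitEllipse(cv2.convexHull(c));print("disc",e,onz("top",*e[0],.048))
print("ctrl corners");
for p in ((48,118),(428,38),(512,415),(115,500)): print(np.round(onz("top",*b('2',*p),.046),4))
print("tip",onz("top",*b('2',105,298),.066),"hub",onz("top",*b('2',267,258),.078),"rider",onz("top",*b('2',415,172),.06), 'topz72',onz("top",*b('2',408,165),.072))
print("tri tip",tri(("top",*b('2',105,298)),("scene",*b('4',208,75))))
print("stud top",onz("top",*b('1',285,468),.098),onz("scene",*b('3',134,268),.098),tri(("top",*b('1',285,468)),("scene",*b('3',134,268))))
print("keeper top",onz("top",*b('1',448,357),.071),onz("scene",*b('3',330,368),.071))
print("plate top ends",onz("top",*b('1',202,550),.062),onz("top",*b('1',440,500),.062),onz("scene",*b('3',42,285),.062),onz("scene",*b('3',215,437),.062))
print("bottle", onz("top",331,220,.1))
d=np.load("top0.npy")
for u,v in ((331,220),(352,257),(203,263),(412,120),(237,177)):
    o,dd=ray("top",u,v);print(u,v,np.round(o+dd*d[v,u],3))
E
```

```text
top 3167.5 [[436.0, 99.0], [449.0, 150.0], [390.0, 162.0], [379.0, 110.0]]
[ 0.7378 -0.335   0.064 ]
[ 0.6067 -0.3598  0.064 ]
[ 0.5796 -0.2152  0.064 ]
[ 0.7126 -0.1926  0.064 ]
scene 2262.5 [[409.0, 202.0], [452.0, 232.0], [418.0, 269.0], [378.0, 228.0]]
[ 0.7106 -0.1905  0.064 ]
[ 0.7406 -0.3337  0.064 ]
[ 0.5862 -0.3706  0.064 ]
[ 0.5786 -0.2154  0.064 ]
disc ((238.3555450439453, 177.72799682617188), (52.176490783691406, 54.36922073364258), 58.41356658935547) [0.55046554 0.16140208 0.048     ]
ctrl corners
[0.6072 0.2443 0.046 ]
[0.6341 0.1064 0.046 ]
[0.496  0.0751 0.046 ]
[0.4679 0.2163 0.046 ]
tip [0.53702629 0.21540676 0.066     ] hub [0.54786045 0.15540091 0.078     ] rider [0.58142612 0.10781595 0.06      ] topz72 [0.58121362 0.10789655 0.072     ]
tri tip [0.5385855  0.21029959 0.07697729]
stud top [ 0.51983034 -0.28191316  0.098     ] [ 0.5185556  -0.27984024  0.098     ] [ 0.51858572 -0.28101421  0.09996293]
keeper top [ 0.57742585 -0.3686647   0.071     ] [ 0.5788254  -0.36785292  0.071     ]
plate top ends [ 0.48656717 -0.24826725  0.062     ] [ 0.50899876 -0.36355146  0.062     ] [ 0.48885195 -0.24632939  0.062     ] [ 0.50956467 -0.36380244  0.062     ]
bottle [ 0.43692224 -0.0693355   0.1       ]
331 220 [ 0.437 -0.069  0.096]
352 257 [ 0.35  -0.119  0.018]
203 263 [ 0.34   0.261 -0.001]
412 120 [ 0.686 -0.274  0.06 ]
237 177 [0.546 0.156 0.081]
```

```bash
cat >> h.py <<'E'
def yawof(q=None):
    from scipy.spatial.transform import Rotation as Ro
    R=Ro.from_quat(q if q is not None else get_obs()["orientation"]).as_matrix()
    return np.degrees(np.arctan2(R[1,0],R[0,0]))
def plan(wps,clo,smax=5.0,start=None):
    """wps: list of (x,y,z,yawdeg or None, minrows). prints rows in tool axes (turn deg, shift cm)"""
    o=get_obs();p=np.array(o["tool_pos"]);y=yawof()
    print("from",np.round(p,4),round(y,2))
    rows=[]
    for w in wps:
        t=np.array(w[:3]);ty=y if w[3] is None else w[3]
        n=int(max(np.ceil(np.linalg.norm(t-p)*100/smax),np.ceil(abs(ty-y)/10.3),w[4] if len(w)>4 else 1))
        d=(t-p)/n*100;dy=(ty-y)/n
        for i in range(n):
            a=np.radians(y+i*dy)
            c,s=np.cos(a),np.sin(a)
            rows.append([0,0,round(-dy,1),round(d[0]*c+d[1]*s,2),round(d[0]*s-d[1]*c,2),round(-d[2],2),clo])
        p=t;y=ty
    print(len(rows))
    for k in range(0,len(rows),10):
        b=rows[k:k+10]; b+= [[0,0,0,0,0,0,clo]]*(10-len(b))
        print("["+", ".join(",".join(f"{v:g}" for v in r) for r in b)+"]\n")
def P2W(x,y,O=(.5643,-.2932),yaw=10.5):
    a=np.radians(yaw);c,s=np.cos(a),np.sin(a);return O[0]+c*x-s*y,O[1]+s*x+c*y
E
python3 - <<'E'
from h import *
d=np.load("top0.npy")
for u,v in ((434,212),(445,212),(440,225),(445,250),(456,270),(436,240),(350,170),(330,185),(335,108),(318,160)):
    o,dd=ray("top",u,v);print(u,v,np.round(o+dd*d[v,u],3))
x,y=P2W(-.105,0)
plan([(.44,.25,.23,100,8),(.44,-.1,.23,40,8),(x,y,.14,10.5,6),(x,y,.045,10.5)],1)
E
```

```text
434 212 [ 0.46  -0.329  0.012]
445 212 [ 0.46  -0.356  0.012]
440 225 [ 0.426 -0.337  0.03 ]
445 250 [ 0.365 -0.351  0.013]
456 270 [ 0.315 -0.376  0.009]
436 240 [ 0.39  -0.33   0.014]
350 170 [ 0.569 -0.119  0.027]
330 185 [ 0.532 -0.067  0.024]
335 108 [ 0.723 -0.083  0.056]
318 160 [ 0.597 -0.037  0.026]
from [0.2643 0.5659 0.2305] 154.97
24
[0,0,6.9,-3.66,-2.65,0.01,1, 0,0,6.9,-3.95,-2.19,0.01,1, 0,0,6.9,-4.19,-1.7,0.01,1, 0,0,6.9,-4.36,-1.19,0.01,1, 0,0,6.9,-4.47,-0.66,0.01,1, 0,0,6.9,-4.52,-0.12,0.01,1, 0,0,6.9,-4.5,0.42,0.01,1, 0,0,6.9,-4.42,0.96,0.01,1, 0,0,7.5,-4.31,-0.76,-0,1, 0,0,7.5,-4.37,-0.19,-0,1]

[0,0,7.5,-4.36,0.38,-0,1, 0,0,7.5,-4.27,0.95,-0,1, 0,0,7.5,-4.11,1.5,-0,1, 0,0,7.5,-3.88,2.02,-0,1, 0,0,7.5,-3.58,2.51,-0,1, 0,0,7.5,-3.23,2.96,-0,1, 0,0,4.9,-2.01,2.94,1.5,1, 0,0,4.9,-1.75,3.1,1.5,1, 0,0,4.9,-1.47,3.24,1.5,1, 0,0,4.9,-1.19,3.35,1.5,1]

[0,0,4.9,-0.9,3.44,1.5,1, 0,0,4.9,-0.6,3.5,1.5,1, 0,0,-0,0,0,4.75,1, 0,0,-0,0,0,4.75,1, 0,0,0,0,0,0,1, 0,0,0,0,0,0,1, 0,0,0,0,0,0,1, 0,0,0,0,0,0,1, 0,0,0,0,0,0,1, 0,0,0,0,0,0,1]
```

Emit:
move_arm(
  plan=[0,0,6.9,-3.66,-2.65,0,1,0,0,6.9,-3.95,-2.19,0,1,0,0,6.9,-4.19,-1.7,0,1,0,0,6.9,-4.36,-1.19,0,1,0,0,6.9,-4.47,-0.66,0,1,0,0,6.9,-4.52,-0.12,0,1,0,0,6.9,-4.5,0.42,0,1,0,0,6.9,-4.42,0.96,0,1,0,0,7.5,-4.31,-0.76,0,1,0,0,7.5,-4.37,-0.19,0,1],
  grip_force=40,
)

```text
clock: 1.35
tool_pos: [0.4392, 0.1609, 0.231]
orientation: [0.74, 0.672, -0.0, -0.0]
wrist_force: [1.1, 0.2, 0.7]
finger_gap: 0.0002
```

Emit:
move_arm(
  plan=[0,0,7.5,-4.36,0.38,0,1,0,0,7.5,-4.27,0.95,0,1,0,0,7.5,-4.11,1.5,0,1,0,0,7.5,-3.88,2.02,0,1,0,0,7.5,-3.58,2.51,0,1,0,0,7.5,-3.23,2.96,0,1,0,0,4.9,-2.01,2.94,0.5,1,0,0,4.9,-1.75,3.1,0.5,1,0,0,4.9,-1.47,3.24,0.5,1,0,0,0,0,0,0,1],
)

```text
clock: 2.6
tool_pos: [0.4479, -0.2088, 0.2159]
orientation: [0.977, 0.215, -0.001, 0.001]
wrist_force: [0.2, 0.8, -0.6]
finger_gap: -0.0001
```

Tracking is good. From here I'll use the wrist camera to refine the preheater and carriage positions.

```bash
python3 - <<'E'
from h import *
import pickle
P=camera_params("wrist");im,d=capture("wrist");cv2.imwrite("pics/w1.png",im);pickle.dump((P,d),open("w1.pkl","wb"))
print(np.round(np.linalg.inv(P["world_to_cam"]),3))
E
```

```text
[[ 0.419  0.858  0.296  0.524]
 [-0.908  0.396  0.138 -0.174]
 [ 0.001 -0.326  0.945  0.359]
 [ 0.     0.     0.     1.   ]]
```

View pics/w1.png

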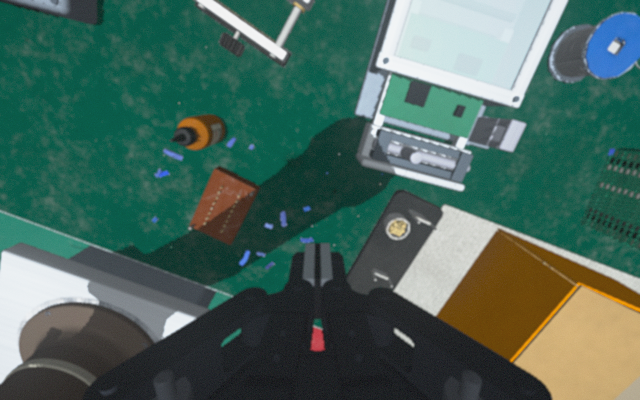

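The wrist view shows the plate's front top edge running (360,160)–(464,187), the stud near (410,153), lid near corners around (377,68) and (519,104), and the keeper at (500,133). I'll cross-check these.

```bash
python3 - <<'E'
from h import *
import pickle
P,d=pickle.load(open("w1.pkl","rb"))
im=cv2.imread("pics/w1.png")
cv2.imwrite("pics/w1z.png",cv2.resize(im[60:200,345:535],None,fx=4,fy=4,interpolation=cv2.INTER_CUBIC))
for n,u,v,z in (("lidL",377,67,.064),("lidR",519,105,.064),("plateL",361,160,.062),("plateR",464,188,.062)):
    print(n,np.round(onz("wrist",u,v,z,P),4))
x,y=P2W(-.105,0)
plan([(x,y,.12,10.5,4),(x,y,.045,10.5)],1)
E
```

```text
lidL [ 0.5784 -0.2127  0.064 ]
lidR [ 0.6077 -0.3587  0.064 ]
plateL [ 0.4918 -0.2412  0.062 ]
plateR [ 0.512  -0.3598  0.062 ]
from [ 0.448  -0.2071  0.2158] 24.96
6
[0,0,3.6,-0.81,2.52,2.4,1, 0,0,3.6,-0.65,2.57,2.4,1, 0,0,3.6,-0.49,2.6,2.4,1, 0,0,3.6,-0.32,2.63,2.4,1, 0,0,-0,0,0,3.75,1, 0,0,-0,0,0,3.75,1, 0,0,0,0,0,0,1, 0,0,0,0,0,0,1, 0,0,0,0,0,0,1, 0,0,0,0,0,0,1]
```

View pics/w1z.png

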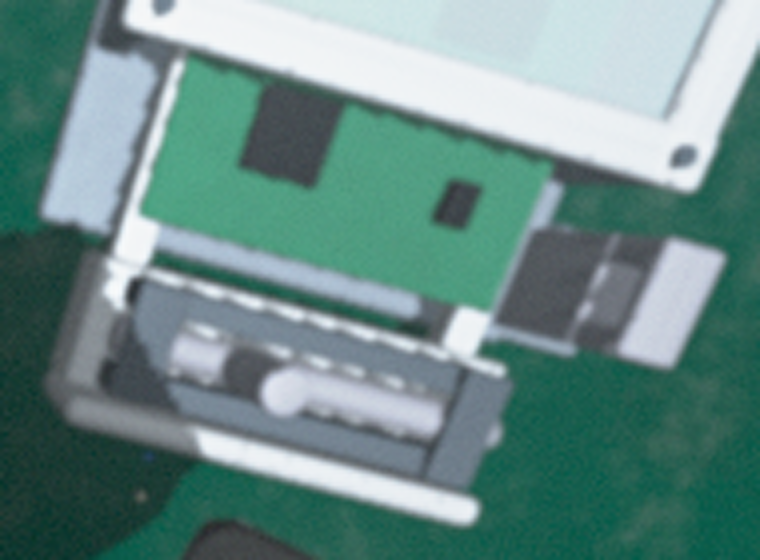

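Emit:
move_arm(
  plan=[0,0,3.6,-0.81,2.52,2.4,1,0,0,3.6,-0.65,2.57,2.4,1,0,0,3.6,-0.49,2.6,2.4,1,0,0,3.6,-0.32,2.63,2.4,1,0,0,0,0,0,3.75,1,0,0,0,0,0,3.75,1,0,0,0,0,0,0,1,0,0,0,0,0,0,1,0,0,0,1,0,0,1,0,0,0,1,0,0,1],
)

```text
clock: 3.9
tool_pos: [0.4835, -0.3075, 0.0466]
orientation: [0.996, 0.093, 0.001, 0.0]
wrist_force: [-0.9, 0.3, -0.4]
finger_gap: -0.0002
```

```bash
python3 - <<'E'
from h import *
o=get_obs();print(o["tool_pos"],yawof(),o["wrist_force"])
p=o["tool_pos"];d=np.array(p[:2])-[.5643,-.2932];a=np.radians(10.5)
print("P frame",d@[np.cos(a),np.sin(a)],d@[-np.sin(a),np.cos(a)])
E
```

```text
[ 0.48349245 -0.30750517  0.04655827] 10.71505668080665 [-0.89723889  0.2911445  -0.38121428]
P frame -0.08206132712229318 0.0006603792938042347
```

Emit:
move_arm(
  plan=[0,0,0,0.6,0,0,1,0,0,0,0.6,0,0,1,0,0,0,0.6,0,0,1,0,0,0,0.6,0,0,1,0,0,0,0.6,0,0,1,0,0,0,0.4,0,0,1,0,0,0,0.3,0,0,1,0,0,0,0.3,0,0,1,0,0,0,0,0,0,1,0,0,0,0,0,0,1],
)

```text
clock: 5.15
tool_pos: [0.5213, -0.2996, 0.0452]
orientation: [0.996, 0.093, 0.0, -0.0]
wrist_force: [-0.5, -0.3, 0.3]
finger_gap: 0.0001
```

```bash
python3 - <<'E'
from h import *
import pickle
o=get_obs();print(o["tool_pos"],yawof(),o["wrist_force"])
p=o["tool_pos"];d=np.array(p[:2])-[.5643,-.2932];a=np.radians(10.5)
print("P frame",d@[np.cos(a),np.sin(a)],d@[-np.sin(a),np.cos(a)])
P=camera_params("wrist");im,d=capture("wrist");cv2.imwrite("pics/w2.png",im)
E
```

```text
[ 0.52133559 -0.29962636  0.04515495] 10.706342776475767 [-0.53360741 -0.34620255  0.29714786]
P frame -0.04341607559862468 0.0015108963237756492
```

View pics/w2.png

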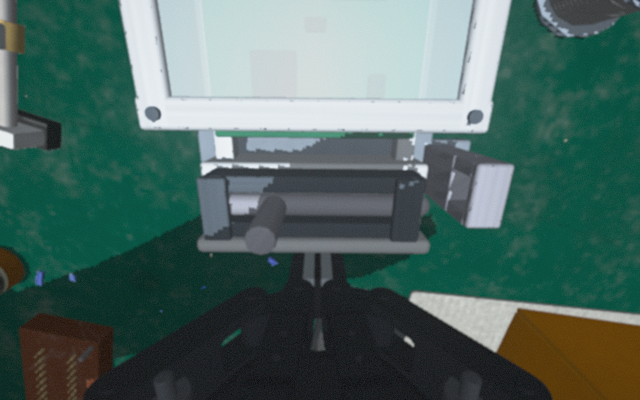

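The wrist view shows the fingertips (about 318,255) against the plate, the carriage nearly in and the keeper at right (470,190). I'll push on in small steps while watching the force.

Emit:
move_arm(
  plan=[0,0,0,0.3,0,0,1,0,0,0,0.3,0,0,1,0,0,0,0.2,0,0,1,0,0,0,0,0,0,1,0,0,0,0,0,0,1,0,0,0,0,0,0,1,0,0,0,0,0,0,1,0,0,0,0,0,0,1,0,0,0,0,0,0,1,0,0,0,0,0,0,1],
)

```text
clock: 6.45
tool_pos: [0.5289, -0.2988, 0.0453]
orientation: [0.996, 0.093, 0.0, 0.0]
wrist_force: [0.3, -0.7, 0.0]
finger_gap: 0.0001
```

Emit:
move_arm(
  plan=[0,0,0,0.2,0,0,1,0,0,0,0.1,0,0,1,0,0,0,0.1,0,0,1,0,0,0,0,0,0,1,0,0,0,0,0,0,1,0,0,0,0,0,0,1,0,0,0,0,0,0,1,0,0,0,0,0,0,1,0,0,0,0,0,0,1,0,0,0,0,0,0,1],
)

```text
clock: 7.7
tool_pos: [0.53, -0.2987, 0.0452]
orientation: [0.996, 0.092, -0.002, -0.001]
wrist_force: [-9.5, 0.4, 5.9]
finger_gap: -0.0002
```

The end stop is reached: about 10 N, with the tool 34.5 mm short of the origin as expected. Backing off and rising.

Emit:
move_arm(
  plan=[0,0,0,-1,0,0,1,0,0,0,-2,0,0,1,0,0,0,-2,0,0,1,0,0,0,-2,-1,-3,1,0,0,0,0,-2,-4,1,0,0,0,0,0,-4,1,0,0,0,0,0,-2,1,0,0,0,0,0,0,1,0,0,0,0,0,0,1,0,0,0,0,0,0,1],
)

```text
clock: 8.95
tool_pos: [0.4578, -0.2812, 0.1742]
orientation: [0.996, 0.093, -0.001, -0.0]
wrist_force: [0.2, 0.1, 0.1]
finger_gap: -0.0003
```

```bash
python3 - <<'E'
from h import *
import pickle
P=camera_params("wrist");im,d=capture("wrist");cv2.imwrite("pics/w3.png",im);pickle.dump((P,d),open("w3.pkl","wb"))
im,d=capture("top");cv2.imwrite("pics/top3.png",im)
cv2.imwrite("pics/top3z.png",cv2.resize(im[90:210,365:475],None,fx=5,fy=5,interpolation=cv2.INTER_CUBIC))
E
```

```text
(no output)
```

View pics/w3.png

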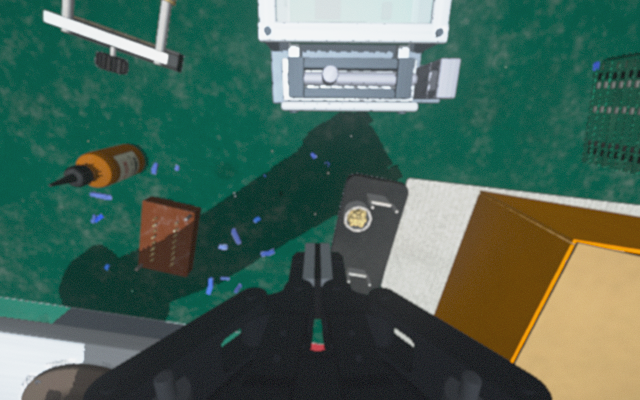

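View pics/top3z.png

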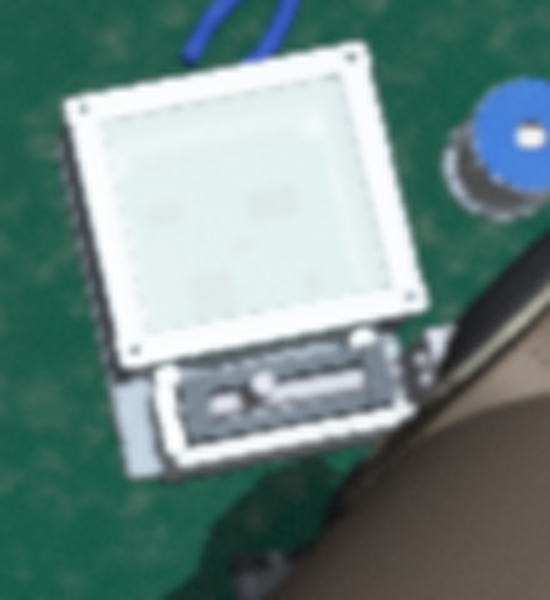

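The carriage is now home. The stud is at about (331,73) in w3 and (265,381) in the top zoom.

```bash
python3 - <<'E'
from h import *
import pickle
P,_=pickle.load(open("w3.pkl","rb"))
def PF(w,yaw=10.5):
    d=np.array(w[:2])-[.5643,-.2932];a=np.radians(yaw);return np.round([d@[np.cos(a),np.sin(a)],d@[-np.sin(a),np.cos(a)]],4)
a=onz("top",365+265/5-.4,90+381/5-.4,.098);b=onz("wrist",331,73,.098,P)
print(a,PF(a),b,PF(b))
for n,u,v,z in (("plateL",282,105,.062),("plateR",417,107,.062),("lidL",260,40,.064),("lidR",447,41,.064)):
    w=onz("wrist",u,v,z,P);print(n,w,PF(w))
o=get_obs()
x1,y1=P2W(.0,.058)
plan([(x1,y1,.14,10.5,4),(x1,y1,.082,10.5,3)],1)
E
```

```text
[ 0.56141812 -0.27451356  0.098     ] [0.0006 0.0189] [ 0.5624105 -0.2723309  0.098    ] [0.0019 0.0209]
plateL [ 0.53341126 -0.23660527  0.062     ] [-0.0201  0.0613]
plateR [ 0.55349511 -0.35218094  0.062     ] [-0.0214 -0.056 ]
lidL [ 0.5790981  -0.21234589  0.064     ] [0.0293 0.0768]
lidR [ 0.60618404 -0.36010923  0.064     ] [ 0.029  -0.0734]
from [ 0.458  -0.2814  0.1744] 10.66
7
[0,0,0,2.56,-0.67,0.86,1, 0,0,0,2.56,-0.67,0.86,1, 0,0,0,2.56,-0.67,0.86,1, 0,0,0,2.56,-0.67,0.86,1, 0,0,-0,0,0,1.93,1, 0,0,-0,0,0,1.93,1, 0,0,-0,0,0,1.93,1, 0,0,0,0,0,0,1, 0,0,0,0,0,0,1, 0,0,0,0,0,0,1]
```

Emit:
move_arm(
  plan=[0,0,0,2.56,-0.67,0.86,1,0,0,0,2.56,-0.67,0.86,1,0,0,0,2.56,-0.67,0.86,1,0,0,0,2.56,-0.67,0.86,1,0,0,0,0,0,1.93,1,0,0,0,0,0,1.93,1,0,0,0,0,0,1.9,1,0,0,0,0,0,0,1,0,0,0,0,0,0,1,0,0,0,0,0,0,1],
)

```text
clock: 10.3
tool_pos: [0.5545, -0.2366, 0.0841]
orientation: [0.996, 0.093, 0.001, 0.0]
wrist_force: [0.6, -0.8, 0.5]
finger_gap: -0.0001
```

Emit:
move_arm(
  plan=[0,0,0,0,0.6,0,1,0,0,0,0,0.6,0,1,0,0,0,0,0.5,0,1,0,0,0,0,0.5,0,1,0,0,0,0,0.5,0,1,0,0,0,0,0.5,0,1,0,0,0,0,0.5,0,1,0,0,0,0,0.3,0,1,0,0,0,0,0,0,1,0,0,0,0,0,0,1],
)

```text
clock: 11.55
tool_pos: [0.5615, -0.2759, 0.0832]
orientation: [0.996, 0.093, 0.0, 0.0]
wrist_force: [-0.0, -0.2, 0.1]
finger_gap: -0.0002
```

```bash
python3 - <<'E'
from h import *
o=get_obs();w=o["tool_pos"];d=np.array(w[:2])-[.5643,-.2932];a=np.radians(10.5);print(np.round([d@[np.cos(a),np.sin(a)],d@[-np.sin(a),np.cos(a)]],4),w)
im,d=capture("wrist");cv2.imwrite("pics/w4.png",im)
E
```

```text
[0.0004 0.0175] [ 0.56153893 -0.2758778   0.08324453]
```

View pics/w4.png

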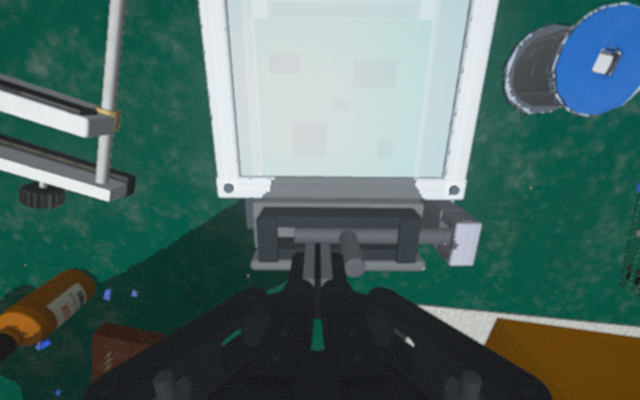

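The bolt tip is entering the keeper (about 440,237). Pushing on to its end stop.

Emit:
move_arm(
  plan=[0,0,0,0,0.4,0,1,0,0,0,0,0.4,0,1,0,0,0,0,0.2,0,1,0,0,0,0,0,0,1,0,0,0,0,0,0,1,0,0,0,0,0,0,1,0,0,0,0,0,0,1,0,0,0,0,0,0,1,0,0,0,0,0,0,1,0,0,0,0,0,0,1],
)

```text
clock: 12.85
tool_pos: [0.5634, -0.2854, 0.0833]
orientation: [0.996, 0.093, 0.0, 0.0]
wrist_force: [1.5, 0.7, -0.1]
finger_gap: -0.0002
```

Emit:
move_arm(
  plan=[0,0,0,0,0.2,0,1,0,0,0,0,0.2,0,1,0,0,0,0,0,0,1,0,0,0,0,0,0,1,0,0,0,0,0,0,1,0,0,0,0,0,0,1,0,0,0,0,0,0,1,0,0,0,0,0,0,1,0,0,0,0,0,0,1,0,0,0,0,0,0,1],
)

```text
clock: 14.1
tool_pos: [0.5636, -0.2861, 0.083]
orientation: [0.996, 0.094, -0.001, -0.003]
wrist_force: [-3.1, 10.2, 5.2]
finger_gap: -0.0002
```

Emit:
move_arm(
  plan=[0,0,0,0,-1,0,1,0,0,0,0,-1.5,0,1,0,0,0,-1,-1,-3,1,0,0,0,-3,0,-4,1,0,0,0,-3,0,-2,1,0,0,0,-1,0,0,1,0,0,0,0,0,0,1,0,0,0,0,0,0,1,0,0,0,0,0,0,1,0,0,0,0,0,0,1],
)

```text
clock: 15.35
tool_pos: [0.4792, -0.2696, 0.1728]
orientation: [0.996, 0.093, -0.0, 0.0]
wrist_force: [0.0, -0.2, 0.3]
finger_gap: -0.0002
```

```bash
python3 - <<'E'
from h import *
P=camera_params("wrist");im,d=capture("wrist");cv2.imwrite("pics/w5.png",im)
import pickle;pickle.dump((P,d),open("w5.pkl","wb"))
E
```

```text
(no output)
```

View pics/w5.png

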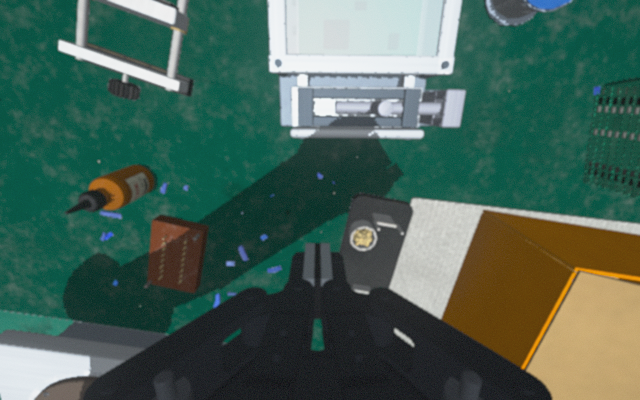

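```bash
python3 - <<'E'
from h import *
import pickle
P,_=pickle.load(open("w5.pkl","rb"))
w=onz("wrist",389,105,.098,P);d=w[:2]-[.5643,-.2932];a=np.radians(10.5);print(w,d@[np.cos(a),np.sin(a)],d@[-np.sin(a),np.cos(a)])
plan([(.46,-.1,.2,45,4),(.545,.05,.2,90,4)],1)
E
```

```text
[ 0.57052711 -0.30716052  0.098     ] 0.0035787298862168145 -0.014861546335845278
from [ 0.4791 -0.2696  0.1729] 10.69
9
[0,0,-8.6,0.32,-4.26,-0.68,1, 0,0,-8.6,0.95,-4.16,-0.68,1, 0,0,-8.6,1.56,-3.97,-0.68,1, 0,0,-8.6,2.13,-3.7,-0.68,1, 0,0,-9,3.32,-0.92,-0,1, 0,0,-9,3.43,-0.39,-0,1, 0,0,-9,3.44,0.15,-0,1, 0,0,-9,3.38,0.69,-0,1, 0,0,-9,3.23,1.21,-0,1, 0,0,0,0,0,0,1]
```

Stud travel is about 35.5 mm, so the bolt is fully across. Moving over to the controller.

Emit:
move_arm(
  plan=[0,0,-8.6,0.32,-4.26,-0.68,1,0,0,-8.6,0.95,-4.16,-0.68,1,0,0,-8.6,1.56,-3.97,-0.68,1,0,0,-8.6,2.13,-3.7,-0.68,1,0,0,-9,3.32,-0.92,0,1,0,0,-9,3.43,-0.39,0,1,0,0,-9,3.44,0.15,0,1,0,0,-9,3.38,0.69,0,1,0,0,-9,3.23,1.21,0,1,0,0,0,0,0,0,1],
)

```text
clock: 16.65
tool_pos: [0.5454, 0.0529, 0.2]
orientation: [0.705, 0.709, 0.0, -0.0]
wrist_force: [-0.4, -1.1, 0.4]
finger_gap: -0.0002
```

```bash
python3 - <<'E'
from h import *
P=camera_params("wrist");im,d=capture("wrist");cv2.imwrite("pics/w6.png",im)
import pickle;pickle.dump((P,d),open("w6.pkl","wb"))
print(np.round(get_obs()["q"],2))
E
```

```text
[-0.56  0.33  0.47  1.85 -0.17  1.01 -0.01]
```

View pics/w6.png

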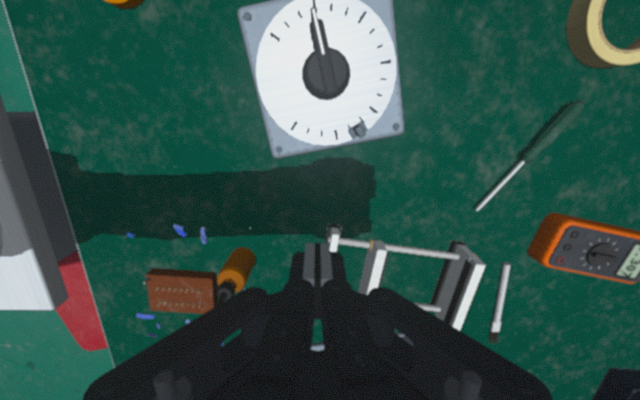

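The wrist view shows the hub around (326,73), the pointer tip around (314,5) and the rider around (358,129). I'll zoom in and measure.

```bash
python3 - <<'E'
from h import *
import pickle
P,_=pickle.load(open("w6.pkl","rb"))
im=cv2.imread("pics/w6.png")
cv2.imwrite("pics/w6z.png",cv2.resize(im[0:150,235:405],None,fx=4.5,fy=4,interpolation=cv2.INTER_CUBIC))
g=np.zeros(im.shape[:2],np.uint8);g[0:160,235:405]=(im[0:160,235:405].min(2)>215)*255
cs,_=cv2.findContours(g,cv2.RETR_EXTERNAL,cv2.CHAIN_APPROX_NONE);c=max(cs,key=cv2.contourArea);h=cv2.convexHull(c)[:,0]
w=np.array([onz("wrist",u,v,.048,P)[:2] for u,v in h if v>3])
A=np.c_[2*w,np.ones(len(w))];s=np.linalg.lstsq(A,(w**2).sum(1),rcond=None)[0];print("disc c",s[:2],"r",np.sqrt(s[2]+s[:2]@s[:2]))
for n,u,v,z in(("tip",313.5,6,.066),("rider",358,129,.06),("hub",325,73,.078)): print(n,onz("wrist",u,v,z,P))
E
```

```text
disc c [0.55222088 0.1639537 ] r 0.06709941626500593
tip [0.54073821 0.21510352 0.066     ]
rider [0.58489222 0.11336085 0.06      ]
hub [0.55103617 0.16196212 0.078     ]
```

View pics/w6z.png

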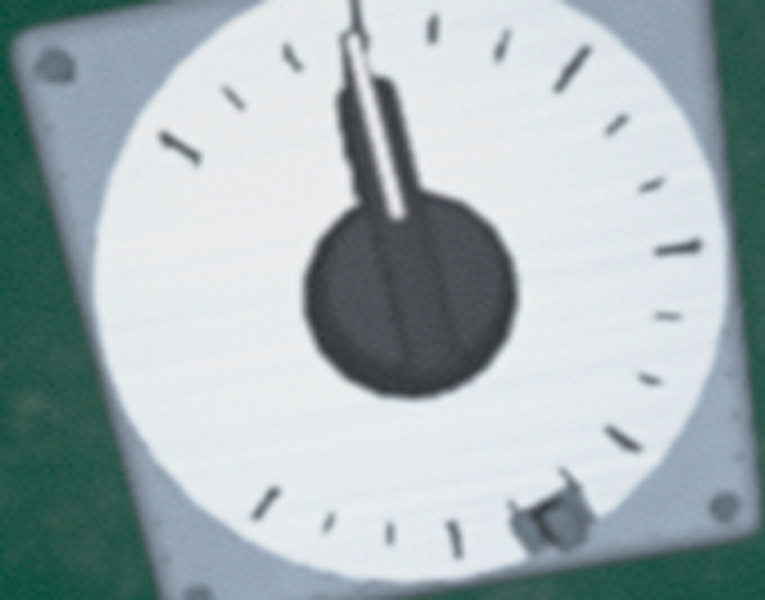

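```bash
python3 - <<'E'
from h import *
plan([(.513,.1935,.15,90,4),(.513,.1935,.064,90,3)],1)
E
```

```text
from [0.5447 0.0509 0.2   ] 90.13
7
[0,0,0,3.57,-0.79,1.25,1, 0,0,0,3.57,-0.79,1.25,1, 0,0,0,3.57,-0.79,1.25,1, 0,0,0,3.57,-0.79,1.25,1, 0,0,-0,0,0,2.87,1, 0,0,-0,0,0,2.87,1, 0,0,-0,0,0,2.87,1, 0,0,0,0,0,0,1, 0,0,0,0,0,0,1, 0,0,0,0,0,0,1]
```

Emit:
move_arm(
  plan=[0,0,0,3.57,-0.79,1.25,1,0,0,0,3.57,-0.79,1.25,1,0,0,0,3.57,-0.79,1.25,1,0,0,0,3.57,-0.79,1.25,1,0,0,0,0,0,2.87,1,0,0,0,0,0,2.87,1,0,0,0,0,0,2.87,1,0,0,0,0,0,0,1,0,0,0,0,0,0,1,0,0,0,0,0,0,1],
)

```text
clock: 17.95
tool_pos: [0.5137, 0.1929, 0.0657]
orientation: [0.707, 0.707, 0.001, 0.0]
wrist_force: [1.0, 0.1, 0.5]
finger_gap: -0.0005
```

```bash
python3 - <<'E'
from h import *
im,d=capture("wrist");cv2.imwrite("pics/w7.png",im);print(get_obs()["wrist_force"])
c=np.array([.5515,.1625]);W=[]
u=lambda a:np.array([np.cos(np.radians(a)),np.sin(np.radians(a))])
phis=np.arange(102,21,-8.)
for i,f in enumerate(phis):
    p=c+.038*u(f)+.0205*u(f+90); yaw=90+(f-102)*135/161
    W.append((*p,.064,yaw,1))
plan(W,1)
E
```

```text
[-0.07280468  0.79261133  0.44512898]
from [0.5135 0.193  0.0656] 90.05
11
[0,0,0,0.24,1,0.16,1, 0,0,6.7,0.36,0.49,-0,1, 0,0,6.7,0.35,0.49,-0,1, 0,0,6.7,0.33,0.5,-0,1, 0,0,6.7,0.32,0.51,-0,1, 0,0,6.7,0.31,0.52,-0,1, 0,0,6.7,0.3,0.52,-0,1, 0,0,6.7,0.29,0.53,-0,1, 0,0,6.7,0.28,0.54,-0,1, 0,0,6.7,0.26,0.54,-0,1]

[0,0,6.7,0.25,0.55,-0,1, 0,0,0,0,0,0,1, 0,0,0,0,0,0,1, 0,0,0,0,0,0,1, 0,0,0,0,0,0,1, 0,0,0,0,0,0,1, 0,0,0,0,0,0,1, 0,0,0,0,0,0,1, 0,0,0,0,0,0,1, 0,0,0,0,0,0,1]
```

View pics/w7.png

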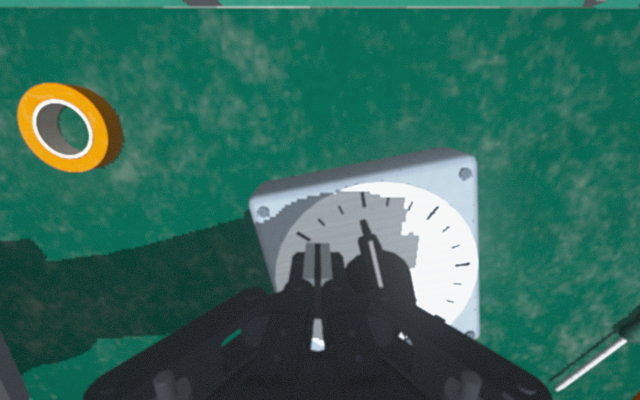

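The fingers (317,255) are on the counter-clockwise side of the wing (372,245). Starting the arc.

Emit:
move_arm(
  plan=[0,0,0,0.24,1,0.16,1,0,0,6.7,0.36,0.49,0,1,0,0,6.7,0.35,0.49,0,1,0,0,6.7,0.33,0.5,0,1,0,0,6.7,0.32,0.51,0,1,0,0,6.7,0.31,0.52,0,1,0,0,6.7,0.3,0.52,0,1,0,0,6.7,0.29,0.53,0,1,0,0,6.7,0.28,0.54,0,1,0,0,0,0,0,0,1],
)

```text
clock: 19.25
tool_pos: [0.5683, 0.2024, 0.0627]
orientation: [0.95, 0.314, -0.0, 0.0]
wrist_force: [-1.9, 0.4, 0.0]
finger_gap: -0.0005
```

```bash
python3 - <<'E'
from h import *
o=get_obs();print(o["wrist_force"],np.round(o["q"],2))
im,d=capture("wrist");cv2.imwrite("pics/w8.png",im)
c=np.array([.5515,.1625]);W=[]
u=lambda a:np.array([np.cos(np.radians(a)),np.sin(np.radians(a))])
for f in np.arange(30,-38,-8.):
    p=c+.038*u(f)+.0205*u(f+90); yaw=90+(f-102)*135/161
    W.append((*p,.064,yaw,1))
plan(W,1)
E
```

```text
[-1.92755409  0.39205201  0.02517586] [-0.85  0.63  0.6   1.83 -0.47  0.82 -0.94]
from [0.5683 0.2024 0.0627] 36.64
9
[0,0,7,0.28,0.6,-0.13,1, 0,0,6.7,0.25,0.55,-0,1, 0,0,6.7,0.24,0.55,-0,1, 0,0,6.7,0.23,0.56,-0,1, 0,0,6.7,0.21,0.56,-0,1, 0,0,6.7,0.2,0.57,-0,1, 0,0,6.7,0.19,0.57,-0,1, 0,0,6.7,0.18,0.58,-0,1, 0,0,6.7,0.16,0.58,-0,1, 0,0,0,0,0,0,1]
```

View pics/w8.png

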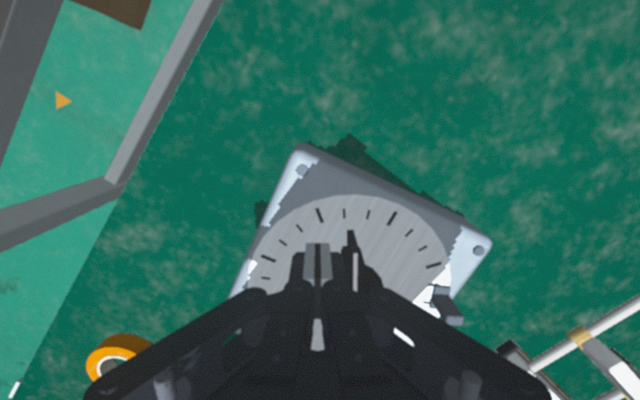

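The wing tracks right beside the finger. q7 is heading to about −2.4, which is within range. Continuing.

Emit:
move_arm(
  plan=[0,0,7,0.28,0.6,-0.13,1,0,0,6.7,0.25,0.55,0,1,0,0,6.7,0.24,0.55,0,1,0,0,6.7,0.23,0.56,0,1,0,0,6.7,0.21,0.56,0,1,0,0,6.7,0.2,0.57,0,1,0,0,6.7,0.19,0.57,0,1,0,0,6.7,0.18,0.58,0,1,0,0,6.7,0.16,0.58,0,1,0,0,0,0,0,0,1],
)

```text
clock: 20.55
tool_pos: [0.5945, 0.1584, 0.0642]
orientation: [0.978, -0.207, 0.0, -0.0]
wrist_force: [-0.9, 2.8, -0.6]
finger_gap: 0.0003
```

```bash
python3 - <<'E'
from h import *
import pickle
o=get_obs();print(o["wrist_force"],np.round(o["q"],2),o["tool_pos"],yawof())
P=camera_params("wrist");im,d=capture("wrist");cv2.imwrite("pics/w9.png",im);pickle.dump((P,d),open("w9.pkl","wb"))
im,d=capture("scene");cv2.imwrite("pics/s9z.png",cv2.resize(im[110:200,250:350],None,fx=6,fy=6,interpolation=cv2.INTER_CUBIC))
E
```

```text
[-0.87558322  2.81678051 -0.64623798] [-0.92  0.74  0.86  1.81 -0.7   0.92 -1.72] [0.59453021 0.15840315 0.06415728] -23.946758593798947
```

View pics/w9.png

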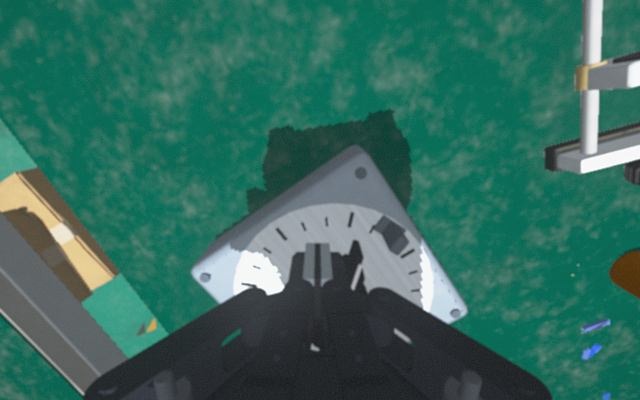

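View pics/s9z.png

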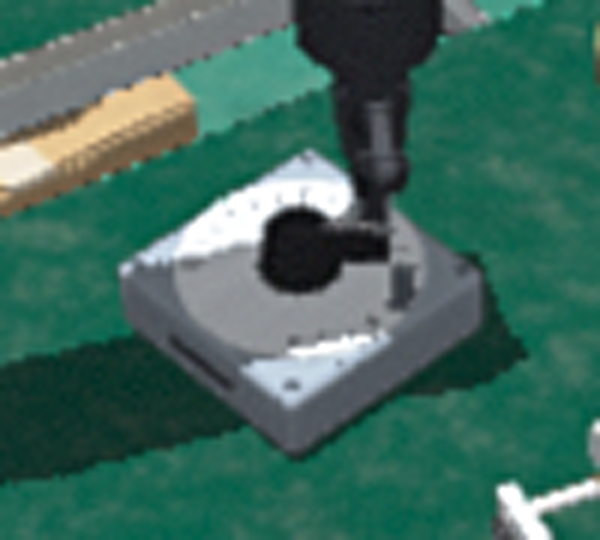

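The pointer tip is at about (355,243) and the rider at about (388,235). I'll zoom in for the remaining angle.

```bash
python3 - <<'E'
from h import *
im=cv2.imread("pics/w9.png")
z=cv2.resize(im[195:300,320:450],None,fx=6,fy=5.7,interpolation=cv2.INTER_CUBIC)
z=np.clip(z.astype(float)*1.6,0,255).astype(np.uint8)
cv2.imwrite("pics/w9z.png",z)
E
```

```text
(no output)
```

View pics/w9z.png

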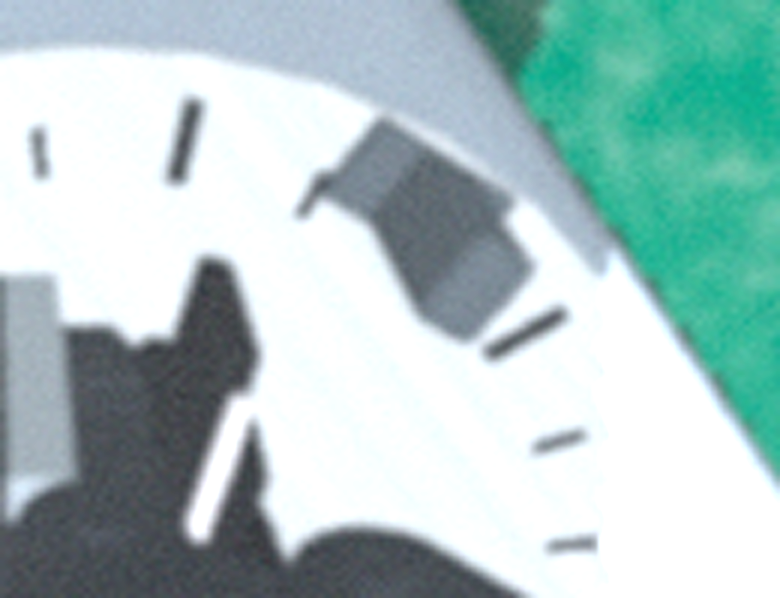

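```bash
python3 - <<'E'
from h import *
import pickle
P,_=pickle.load(open("w9.pkl","rb"))
b=lambda u,v:(320+u/6-.42,195+v/5.7-.41)
c=np.array([.5515,.1625])
def s(n,u,v,z):
    w=onz("wrist",*b(u,v),z,P)[:2];d=w-c;print(n,np.round(w,4),"r",round(np.hypot(*d),4),"ang",round(np.degrees(np.arctan2(d[1],d[0])),1))
s("tip",213,262,.066);s("foot",428,227,.05);s("m-45",187,140,.048);s("m-60",312,197,.048);s("m-90",525,335,.048);s("m-30",38,153,.048);s("m-105",558,443,.048)
for k in((325,182),(383,120),(535,265),(470,340)): s("corner",*k,.05)
P,_=pickle.load(open("w6.pkl","rb"))
b=lambda u,v:(235+u/4.5-.4,v/4-.4)
for n,u,v in (("0",680,248),("-15",668,316),("-30",652,380),("-45",625,440),("-90",455,540),("-135",265,500),("90",432,28),("45",574,68),("135",180,147)): s("w6 "+n,u,v,.048)
E
```

```text
tip [0.5955 0.1336] r 0.0527 ang -33.3
foot [0.5819 0.1127] r 0.0583 ang -58.5
m-45 [0.6008 0.1319] r 0.058 ang -31.8
m-60 [0.5892 0.1225] r 0.055 ang -46.7
m-90 [0.5637 0.1075] r 0.0564 ang -77.5
m-30 [0.6056 0.1466] r 0.0564 ang -16.4
m-105 [0.5486 0.1085] r 0.054 ang -93.0
corner [0.5913 0.1207] r 0.0578 ang -46.4
corner [0.5958 0.1128] r 0.0666 ang -48.3
corner [0.573 0.104] r 0.0623 ang -69.8
corner [0.5668 0.1132] r 0.0516 ang -72.7
w6 0 [0.6097 0.1753] r 0.0596 ang 12.4
w6 -15 [0.6084 0.1603] r 0.057 ang -2.2
w6 -30 [0.6061 0.1457] r 0.0571 ang -17.1
w6 -45 [0.6012 0.1315] r 0.0586 ang -31.9
w6 -90 [0.5638 0.1066] r 0.0572 ang -77.6
w6 -135 [0.5202 0.1164] r 0.0558 ang -124.1
w6 90 [0.556  0.2199] r 0.0576 ang 85.6
w6 45 [0.585  0.2123] r 0.06 ang 56.1
w6 135 [0.5043 0.1959] r 0.0578 ang 144.8
```

```bash
python3 - <<'E'
from h import *
c=np.array([.5515,.1625]);W=[]
u=lambda a:np.array([np.cos(np.radians(a)),np.sin(np.radians(a))])
for f,y in ((-40,-32),(-46,-40),(-51,-47),(-55,-52)):
    p=c+.038*u(f)+.0205*u(f+90); W.append((*p,.064,y,1))
plan(W,1)
E
```

```text
from [0.5945 0.1584 0.0642] -23.88
4
[0,0,8.1,0.12,0.45,0.02,1, 0,0,8,0.13,0.43,-0,1, 0,0,7,0.13,0.35,-0,1, 0,0,5,0.11,0.28,-0,1, 0,0,0,0,0,0,1, 0,0,0,0,0,0,1, 0,0,0,0,0,0,1, 0,0,0,0,0,0,1, 0,0,0,0,0,0,1, 0,0,0,0,0,0,1]
```

Emit:
move_arm(
  plan=[0,0,8.1,0.12,0.45,0,1,0,0,8,0.13,0.43,0,1,0,0,7,0.13,0.35,0,1,0,0,5,0.11,0.28,0,1,0,0,0,0,0,0,1,0,0,0,0,0,0,1,0,0,0,0,0,0,1,0,0,0,0,0,0,1,0,0,0,0,0,0,1,0,0,0,0,0,0,1],
)

```text
clock: 21.9
tool_pos: [0.5898, 0.1425, 0.0642]
orientation: [0.898, -0.44, 0.0, -0.0]
wrist_force: [3.3, 0.8, -0.3]
finger_gap: -0.0001
```

```bash
python3 - <<'E'
from h import *
import pickle
o=get_obs();print(o["wrist_force"],np.round(o["q"],2),o["tool_pos"],yawof())
P=camera_params("wrist");im,d=capture("wrist");cv2.imwrite("pics/w10.png",im);pickle.dump((P,d),open("w10.pkl","wb"))
z=cv2.resize(im[180:300,300:430],None,fx=6,fy=5,interpolation=cv2.INTER_CUBIC)
cv2.imwrite("pics/w10z.png",np.clip(z.astype(float)*1.6,0,255).astype(np.uint8))
E
```

```text
[ 3.25279194  0.79846725 -0.34369792] [-0.96  0.79  0.98  1.84 -0.8   0.97 -2.11] [0.58980052 0.14245412 0.06415545] -52.21873618657187
```

View pics/w10z.png

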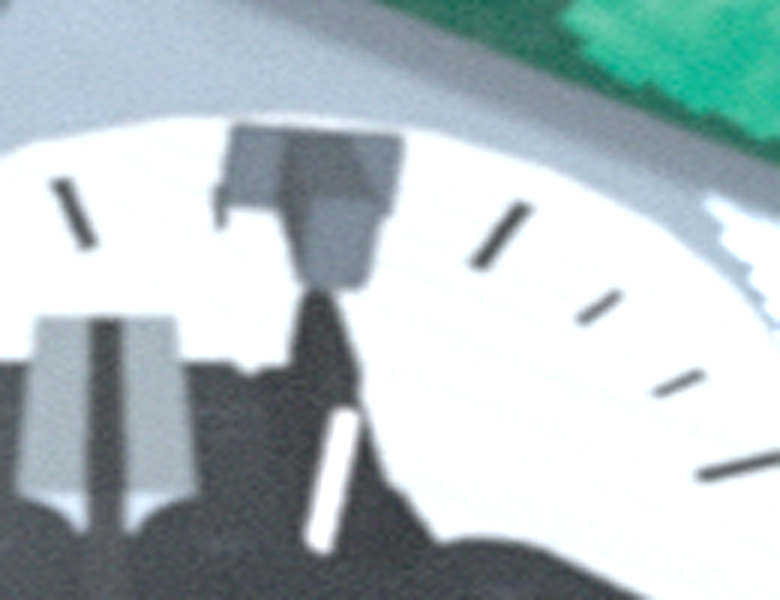

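```bash
python3 - <<'E'
from h import *
import pickle
P,_=pickle.load(open("w10.pkl","rb"))
b=lambda u,v:(300+u/6-.42,180+v/5-.4)
c=np.array([.5515,.1625])
def s(n,u,v,z):
    w=onz("wrist",*b(u,v),z,P)[:2];d=w-c;print(n,np.round(w,4),"r",round(np.hypot(*d),4),"ang",round(np.degrees(np.arctan2(d[1],d[0])),1))
s("tip",318,293,.066);s("tip",318,293,.072);s("fintop",338,242,.072);s("fin in",334,288,.072);s("fin out",343,197,.072);s("m-45",75,212,.048);s("m-90",500,237,.048)
s("white stripe out",345,412,.08);s("white in",322,548,.08)
E
```

```text
tip [0.5813 0.1196] r 0.0523 ang -55.2
tip [0.5839 0.1177] r 0.0552 ang -54.1
fintop [0.5863 0.112 ] r 0.0613 ang -55.4
fin in [0.5831 0.1164] r 0.0559 ang -55.6
fin out [0.5894 0.1078] r 0.0665 ang -55.3
m-45 [0.6009 0.132 ] r 0.058 ang -31.7
m-90 [0.5638 0.1076] r 0.0563 ang -77.4
white stripe out [0.5765 0.1244] r 0.0456 ang -56.8
white in [0.5671 0.1385] r 0.0286 ang -56.9
```

```bash
python3 - <<'E'
from h import *
import pickle
P,_=pickle.load(open("w10.pkl","rb"))
b=lambda u,v:(300+u/6-.42,180+v/5-.4)
c=np.array([.5515,.1625])
for n,p in {"oL":(235,125),"oR":(402,135),"iL":(225,203),"iR":(386,213)}.items():
  for z in (.048,.052):
    w=onz("wrist",*b(*p),z,P)[:2];d=w-c;print(n,z,np.round(w,4),"r",round(np.hypot(*d),4),"ang",round(np.degrees(np.arctan2(d[1],d[0])),1))
E
```

```text
oL 0.048 [0.5951 0.113 ] r 0.0659 ang -48.7
oL 0.052 [0.5962 0.1121] r 0.0674 ang -48.5
oR 0.048 [0.5808 0.1036] r 0.0658 ang -63.5
oR 0.052 [0.5823 0.1029] r 0.0671 ang -62.7
iL 0.048 [0.5894 0.1216] r 0.0558 ang -47.2
iL 0.052 [0.5907 0.1204] r 0.0575 ang -47.0
iR 0.048 [0.5753 0.1124] r 0.0555 ang -64.6
iR 0.052 [0.577  0.1115] r 0.057 ang -63.5
```

Fin and foot both put the rider at about −55.5°, and the pointer is at −55 to −57°, so it is on the mark (tolerance ±5.7°). Backing the finger off and checking.

Emit:
move_arm(
  plan=[0,0,0,0,-0.5,0,1,0,0,0,0,-1,0,1,0,0,0,0,-0.5,-1.5,1,0,0,0,0,0,-3,1,0,0,0,0,0,-4,1,0,0,0,-3,0,-3,1,0,0,0,-4,0,-2,1,0,0,0,-3,0,0,1,0,0,0,0,0,0,1,0,0,0,0,0,0,1],
)

```text
clock: 23.2
tool_pos: [0.5446, 0.2332, 0.1997]
orientation: [0.898, -0.44, 0.0, -0.0]
wrist_force: [0.1, -0.0, -0.6]
finger_gap: 0.0
```

```bash
python3 - <<'E'
from h import *
import pickle
o=get_obs();print(o["wrist_force"],o["tool_pos"],yawof())
P=camera_params("wrist");im,d=capture("wrist");cv2.imwrite("pics/w11.png",im);pickle.dump((P,d),open("w11.pkl","wb"))
im,d=capture("scene");cv2.imwrite("pics/s11.png",im);cv2.imwrite("pics/s11z.png",cv2.resize(im[130:190,260:340],None,fx=7,fy=7,interpolation=cv2.INTER_CUBIC))
im,d=capture("top");cv2.imwrite("pics/t11.png",im)
E
```

```text
[ 0.13931052 -0.0087794  -0.55238569] [0.54462825 0.23324667 0.19972345] -52.244156081377426
```

View pics/w11.png

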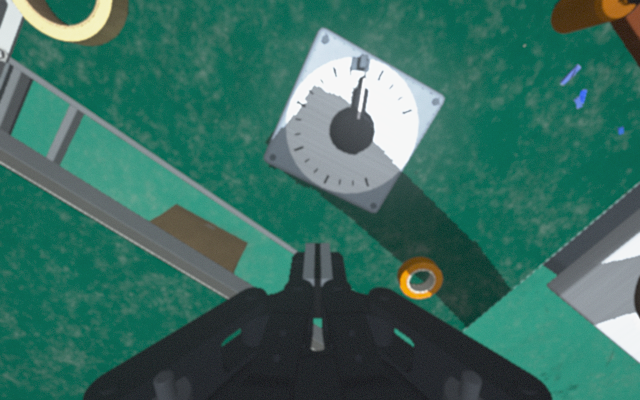

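View pics/s11z.png

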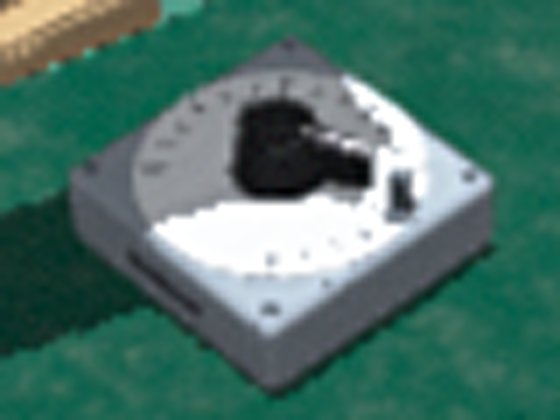

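View pics/t11.png

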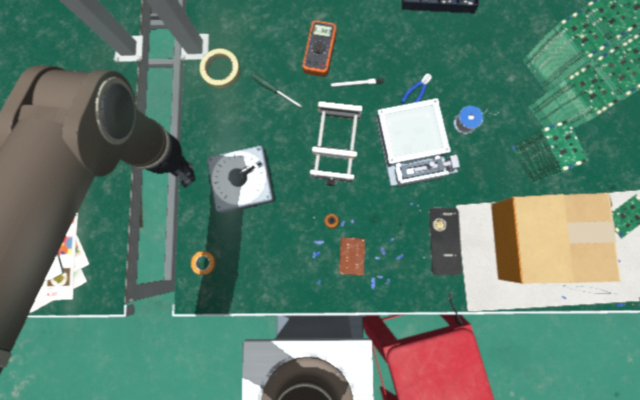

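w11 shows the pointer (about 360,85) aimed at the rider (360,62). I'll look closer in both views.

```bash
python3 - <<'E'
from h import *
a=cv2.imread("pics/w11.png")[45:145,305:405];b=cv2.imread("pics/t11.png")[145:210,210:275]
A=cv2.resize(a,(390,390),interpolation=cv2.INTER_CUBIC);B=cv2.resize(b,(390,390),interpolation=cv2.INTER_CUBIC)
cv2.imwrite("pics/c11.png",np.hstack([A,B]))
E
```

```text
(no output)
```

View pics/c11.png

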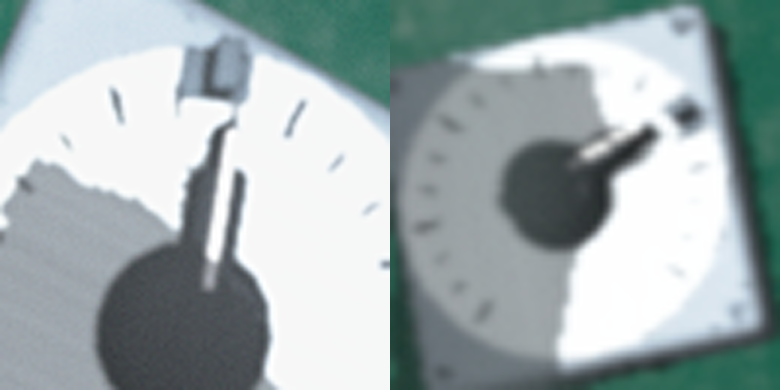

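```bash
python3 - <<'E'
from h import *
import pickle
P,_=pickle.load(open("w11.pkl","rb"))
c=np.array([.5515,.1625])
def s(n,cam,u,v,z,P):
    q=(305+u/3.9-.37,45+v/3.9-.37) if cam=="wrist" else (210+(u-390)/6-.42,145+v/6-.42)
    w=onz(cam,*q,z,P)[:2];d=w-c;print(n,np.round(w,4),"r",round(np.hypot(*d),4),"ang",round(np.degrees(np.arctan2(d[1],d[0])),1))
s("fintop","wrist",235,62,.072,P);s("tip","wrist",233,113,.066,P);s("stripe out","wrist",229,140,.075,P);s("stripe in","wrist",210,285,.08,P);s("hub","wrist",183,325,.078,P)
P=None
s("T fintop","top",682,112,.072,P);s("T tip","top",657,131,.066,P);s("T hub","top",555,190,.078,P);s("T m0..","top",672,270,.048,P)
E
```

```text
fintop [0.5848 0.1116] r 0.0608 ang -56.8
tip [0.5779 0.1188] r 0.0511 ang -58.9
stripe out [0.5755 0.1251] r 0.0444 ang -57.3
stripe in [0.559  0.1521] r 0.0128 ang -54.1
hub [0.5579 0.1629] r 0.0064 ang 3.2
T fintop [0.5809 0.1069] r 0.0629 ang -62.1
T tip [0.5746 0.1184] r 0.0498 ang -62.4
T hub [0.5483 0.157 ] r 0.0064 ang -119.7
T m0.. [0.5196 0.1152] r 0.057 ang -124.0
```

All views put pointer and rider within about 2° (under 2 mm), and the bystanders' pixels are unchanged: bottle (331,220), fixture (352,257), tape (203,263). Handing in.

```bash
python3 - <<'E'
from h import *
o=get_obs();print(o["wrist_force"],np.abs(o["qvel"]).max(),o["clock"]);print(hand_in())
E
```

```text
[-0.03581714 -0.331203    0.1681149 ] 0.003435793232484033 23.35
the job is handed in; nothing more can be done
None
```

The carriage is home, the bolt is across in the keeper and the pointer is at the rider. I handed the job in at 23.35 s of the 61 s allowed; no verdict was reported.

- **Carriage:** I pushed it until it stopped, at about 10 N. Afterwards the stud measured within 2 mm of the home line.
- **Bolt:** I pushed the stud until it stopped, also at about 10 N. The stud had travelled about 35 mm, and the wrist view showed the bolt in the keeper.
- **Knob:** I swept the pointer clockwise from about 102° to the rider. The three close views put pointer and rider within about 2° of each other, less than 2 mm at the tip.
- **Disagreement:** The absolute angles differed between views. The rider read −55.5°, −57° and −62°, and one early wrist reading gave −59°, so I relied on the difference within each view.
- **At hand-in:** The bystanders looked unmoved in the top view. The arm was clear and at rest, with almost no force at the wrist.

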